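# Gauge a cuff form and file it by width

### The arm

A 6-joint arm with a two-finger parallel gripper is mounted at the origin on the work surface. World frame = base frame: x ahead of the robot, y to its left, z up, the work surface at z = 0. Lengths are in m, angles in rad, forces in N, time in s.
With the tool pointing down it reaches from about 0.425 to 0.95 m from the base axis. Payload 3.5 kg.
Tool frame: the origin (TCP) lies on the centre line of the jaws, within the pads' length; the fingertips stand 19 mm ahead of it and the grasp point (between the pads) is the TCP (env.tcp_to_tips is the distance from the TCP to the fingertips, in m); z points along the fingers, y is the line along which they close (so a half turn about z gives the same grasp; the last joint's range is limited). The gripper opens to 85 mm and grips with 20 to 120 N. Pads are 22 mm wide; open, the fingers measure 114 mm over their backs; the gripper's body (76 mm by 85 mm) begins 54 mm behind the grasp point. The pads swing forward as they close: fully open they stand 13 mm farther back than shut.
Start: joints at [1.145, 0.286, 1.577, -0, 1.279, -0.15], TCP at [0.184, 0.649, 0.25] pointing down, gripper open.
Joint ranges: [-2.77, 2.77], [-0.9, 2.22], [0.21, 2.48], [-1.53, 4.67], [0.24, 2.81], [-2.84, 2.84]. Speed limits (rad/s): [2.79, 2.79, 3.14, 3.14, 3.14, 3.14].

### API

Orientations are given as a rotation vector (axis times angle).
In Python, from station import env gives the robot as it stands.
- The arm moves only by the tool step_arm, never from a script. Its argument "steps" is a list of rows, each an object with "grip": the finger opening in mm, from 0 to 85.4; "translation": the shift along the tool's x, y, z in units of 50 mm (1.0 is 50 mm), a list of three; "spin": the turn about the tool's z in units of 10 degrees (1.0 is 10 degrees). A call has exactly 8 rows; each row shifts and turns the commanded pose from where the row before left it, along the tool's axes as they then stand; what a row does not reach is not made up. A row lasts 1/8 s, in which the tool goes at most 62.5 mm and 10.7 degrees, less where a joint would pass 70% of its speed; a pose out of reach is approached as far as the arm can. A call is refused whole if a number of a shift passes 1 or a number of a turn 1, either way. A call with a gripper value outside its range is refused whole. The fingers move at their own pace and stop on an object; the grip force is fixed at half the most. Time passes only in rows, so rows that do not move let the fingers close, or fill a call up. It gives the time, the measured TCP pose, the force, the opening and the grip force at its end, in the units of the state.
- env.get_state(): the state, without advancing time (a new reading comes with each control period).
- env.get_image(name): name is "side" or "top"; returns the picture (480x640x3 uint8, red, green, blue); there is no depth.
- env.camera_params(name): a dict with "fx", "fy", "cx", "cy" (pixels), "position" and "rotation" of the camera in the world. Camera axes: x right, y down, z forward; pixel columns grow to the right and rows downward; lengths in m; the calibration is good to about 2 mm. A picture is of the moment at which its call begins. camera_params takes no time and is no camera call.
- env.hand_in(): hands the job in; it is judged then, once.
The state is a dict: "time_s": time; "qpos": joint angles; "dq": joint speeds; "tau": joint torques, N m; "eef_pos": TCP position; "tcp_rot": TCP orientation; "ft_force": force on the tool from outside, world axes, zero at the start; "torque": the same for the moment, N m; "finger_gap": opening from 0.0 (shut) to 1.0 (fully open); "gripper_force": force on a finger pad.
Only numpy, scipy, OpenCV 4.12 (cv2) and the standard library are available. Lean on these libraries where they do the work, as an engineer would, in place of code of your own. Each camera call takes 0.05 s, during which the arm holds its last target. There are 200 camera calls.

### The job

Take the wooden cuff form out of the holder, lay it in the wide mouth of the tapered gauge and slide it nose first along the slot until it wedges, then let go of it so that it sits there by itself and see where its nose has stopped against the two white lines. Then take it again and lay it flat in the bay of the rack for its width, tail first with the tail up to the back wall and the nose sticking out: left bay (seen from the robot) if the nose stopped before the first line, middle bay if between the lines, right bay if past the second line. Leave the two other forms, the tape roll, the brush and the cup where they are.

Things in the scene. Friction and masses are not known exactly. Their poses are not given: they have to be found in the camera images.
- form_a: Plain beech cuff form: block 130 long, 40 high, 42 to 58 mm wide (the three differ only in width, found by gauging; any of them may be in the holder), about 0.2 kg. Nose end: corners rounded to 10 mm in plan; tail end: square, with a dark dot on top. Origin: centre of the underside; +x to the nose (tip at +65 mm, tail end at -65), z up.
- form_a_nose (a point): Nose tip of this form, on its underside level, middle of the width.
- form_b: Plain beech cuff form: block 130 long, 40 high, 42 to 58 mm wide (the three differ only in width, found by gauging; any of them may be in the holder), about 0.2 kg. Nose end: corners rounded to 10 mm in plan; tail end: square, with a dark dot on top. Origin: centre of the underside; +x to the nose (tip at +65 mm, tail end at -65), z up.
- form_b_nose (a point): Nose tip of this form, on its underside level, middle of the width.
- form_c: Plain beech cuff form: block 130 long, 40 high, 42 to 58 mm wide (the three differ only in width, found by gauging; any of them may be in the holder), about 0.2 kg. Nose end: corners rounded to 10 mm in plan; tail end: square, with a dark dot on top. Origin: centre of the underside; +x to the nose (tip at +65 mm, tail end at -65), z up.
- form_c_nose (a point): Nose tip of this form, on its underside level, middle of the width.
- holder: Fixed plywood channel, open on top and at -x, no floor: side walls 36 mm high, 6 thick, 64 apart, x = -35 to +41 mm; end wall's inner face at x = +35. The form to gauge lies in it on the table, nose to +x, with its tail half (about 63 mm) sticking out at -x, where alone fingers fit across it. Lift it straight up by over 40 mm. Origin: centre, on the table.
- gauge: Fixed tapered gauge: aluminium deck 240 (x) x 130 x 12 mm with two dark steel rails on it, 10 mm high, 16 wide (tops at z = 22 mm). The gap, centred on y = 0, narrows evenly from 62 mm at x = -30 to 40 mm at x = +102 mm. Slot's +x points roughly from the robot's left to its right. Forms stand 30 mm above the rails: grip them above these. Origin: centre of the underside.
- gauge_mouth (a point): Start of the taper (gauge x = -30 mm) on the deck's top, z = 12 mm, axes as the gauge's. Behind it the rails flare from 62 mm apart to 82 mm at gauge x = -60; from there to x = -120 the deck is bare. Lay the form down with its nose in the mouth, behind or not over 30 mm past this point. A form stops when its rounded nose corners meet both rails; a 5 N push wedges it.
- line_first (a point): First white line across the rail tops, gauge x = +34 mm, z = 22 mm; a wedged nose tip is never nearer than 15 mm to a line.
- line_second (a point): Second white line across the rail tops, gauge x = +70 mm, z = 22 mm.
- rack: Fixed plywood rack of three open-topped bays, each 66 wide and 76 mm deep, partitions 6 thick up to z = 40 mm, floor at z = 6 mm going on 25 mm out of the mouths. Mouths at x = -40 mm, roughly to the robot; back wall's inner face x = +36. Bays at y = +72 (left), 0, -72 mm. A form lying home sticks out 54 mm at its nose, where alone fingers fit across it. Origin: on the table, middle of the width.
- bay_left (a point): Foot of the back wall of the left bay, on its floor, mid-width; axes as the rack's (mouth 76 mm away to -x). A form fully home has the middle of its tail end here and its nose to -x; within 20 mm of the wall will do.
- bay_middle (a point): Foot of the back wall of the middle bay, on its floor, mid-width; axes as the rack's (mouth 76 mm away to -x). A form fully home has the middle of its tail end here and its nose to -x; within 20 mm of the wall will do.
- bay_right (a point): Foot of the back wall of the right bay, on its floor, mid-width; axes as the rack's (mouth 76 mm away to -x). A form fully home has the middle of its tail end here and its nose to -x; within 20 mm of the wall will do.
- tape: Bystander: roll of tape lying flat, 96 mm across, 25 mm high. Origin: centre of the underside.
- brush: Bystander: lint brush lying on the table, 160 mm long, under 50 mm high. Origin on the underside.
- pincup: Bystander: white plastic cup, 70 mm across, 70 mm high, near the robot on the right. Origin: centre of the underside.
Mind the look-alikes: they are no part of the job. What is shaped like the form_b but orange is not meant.

How it is judged:
By the outcome, as a careful person would: the job done as asked, in the order asked, and still so for the second after the job is handed in, with the robot touching nothing.
It also fails if it takes over 54 s, if anything falls off the work surface, if the arm or the gripper's body presses on something with over 40 N, if the wrist force passes 120 N, or if a joint passes its speed limit or range.

## Working session

There is one attempt and no reset: what is moved stays moved. The work goes in short steps, Python scripts to look and compute and a tool call to move; the robot and the scene stay as the last step left them, time stands still between calls to the robot, and variables do not carry over. Pictures are saved under pics/ and viewed, at most 10 in all, crops included, and the job is handed in when it is done.

Besides the shell and the picture viewer there is one more tool, called by a JSON object that holds its "op" and its "data", one argument or row to a line. step_arm: Moves the arm, as the interface text tells. Its arguments: {"type":"object","properties":{"steps":{"type":"array","items":{"type":"object","properties":{"grip":{"type":"number"},"translation":{"type":"array","items":{"type":"number"}},"spin":{"type":"number"}}}}},"required":["steps"]}

```bash
mkdir -p pics
cat > h.py <<'E'
import numpy as np, cv2
from station import env
def shot(n,f):
    im=env.get_image(n); cv2.imwrite('pics/'+f,im[:,:,::-1]); return im
def ray(n,u,v,z):
    p=env.camera_params(n); R=np.array(p['rotation'])
    if R.shape!=(3,3): R=cv2.Rodrigues(R)[0]
    d=R@np.array([(u-p['cx'])/p['fx'],(v-p['cy'])/p['fy'],1]); o=np.array(p['position'])
    return o+d*(z-o[2])/d[2]
def proj(n,P):
    p=env.camera_params(n); R=np.array(p['rotation'])
    if R.shape!=(3,3): R=cv2.Rodrigues(R)[0]
    c=R.T@(np.array(P)-np.array(p['position'])); return c[:2]/c[2]*[p['fx'],p['fy']]+[p['cx'],p['cy']]
E
python3 - <<'E'
from h import *
shot('top','t0.png');shot('side','s0.png')
print(env.get_state()); print(env.camera_params('top'),env.camera_params('side'))
E
```

```text
{'time_s': 0.1, 'qpos': array([ 1.14497745e+00,  2.87143313e-01,  1.57800447e+00, -2.87517270e-05,
        1.27862489e+00, -1.49982778e-01]), 'dq': array([-0.00217738, -0.00087561, -0.00374237, -0.00019743, -0.00062538,
        0.00031247]), 'tau': array([ 4.87165216e-04, -4.07297802e+01, -2.93696648e+01, -1.28392121e-04,
        3.48941139e-03,  1.74082965e-05]), 'eef_pos': array([0.18357461, 0.64898774, 0.24905545]), 'tcp_rot': array([-0.43181539, -3.11117436,  0.00329508]), 'ft_force': array([0.00760937, 1.44704917, 0.22267226]), 'torque': array([-0.00023426,  0.03767366, -0.00831073]), 'gripper_force': 0.0, 'finger_gap': 1.0002032782752979}
{'fx': 509.8855089176364, 'fy': 509.8855089176364, 'cx': 325.41122751958636, 'cy': 247.40531898844523, 'position': array([0.3729801 , 0.11828327, 1.3081727 ]), 'rotation': array([-2.17460923,  2.22290691, -0.09960687])} {'fx': 620.426873623133, 'fy': 620.426873623133, 'cx': 312.0454344065875, 'cy': 245.1423867636078, 'position': array([0.30280594, 1.2688647 , 1.37477043]), 'rotation': array([-0.22062018,  2.8925517 , -1.09232012])}
```

View pics/t0.png

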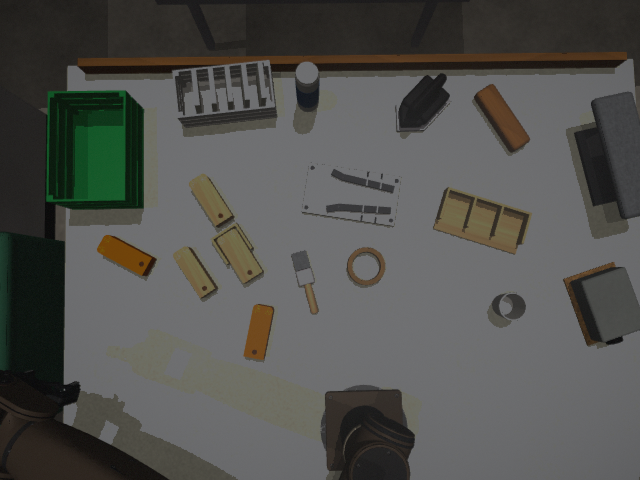

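View pics/s0.png

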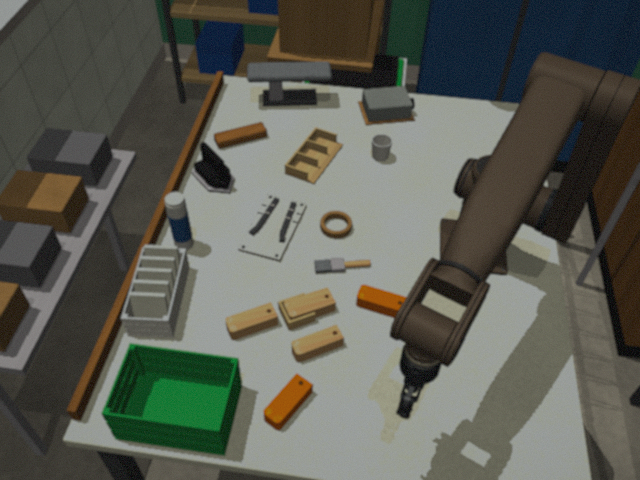

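Top view: beech forms are at (211,200), (195,272) and (238,252). The last one lies inside the plywood channel with its dark tail dot at about (249,271), so it is the one to gauge. The orange blocks at (126,255) and (259,332) are look-alikes. The gauge is at (352,194) with its mouth to the left, and the rack at (482,220) with its bays opening to the robot. I'll confirm in an enlarged crop.

Run:
```python
import cv2,numpy as np
t=cv2.imread('pics/t0.png')
a=cv2.resize(t[165:305,165:275],None,fx=4,fy=4,interpolation=cv2.INTER_CUBIC)[:560]
b=cv2.resize(t[155:230,295:408],None,fx=3.1,fy=3.1,interpolation=cv2.INTER_CUBIC)
c=cv2.resize(t[180:260,428:541],None,fx=3.1,fy=3.1,interpolation=cv2.INTER_CUBIC)
o=np.zeros((560,800,3),np.uint8); o[:a.shape[0],:a.shape[1]]=a
o[:b.shape[0],445:445+b.shape[1]]=b; o[260:260+c.shape[0],445:445+c.shape[1]]=c
cv2.imwrite('pics/c0.png',np.clip(o*1.8,0,255).astype(np.uint8))
```

```text
(no output)
```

View pics/c0.png

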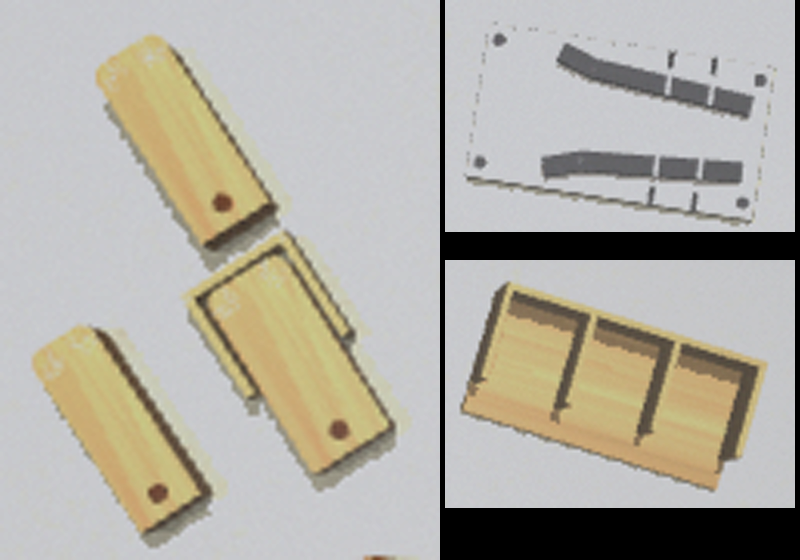

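The crop confirms it: the form in the channel (tail dot at crop (340,430)) is the one to gauge, and the two beech forms beside it lie free. The gauge lines, rails and three rack bays are clear.

```bash
cat > m.py <<'E'
from h import *
A=lambda x,y,z:ray('top',165+x/4-.4,165+y/4-.4,z)
B=lambda x,y,z:ray('top',295+(x-445)/3.1-.35,155+y/3.1-.35,z)
C=lambda x,y,z:ray('top',428+(x-445)/3.1-.35,180+(y-260)/3.1-.35,z)
deg=lambda v:np.degrees(np.arctan2(v[1],v[0]))
if __name__=='__main__':
    np.set_printoptions(precision=4,suppress=True)
    tr,tl=A(395,425,.04),A(317,473,.04); t=(tr+tl)/2; n=A(246,268,.04)
    print('form tail',t,'nose',n,deg(n-t),np.linalg.norm(n-t),'w',np.linalg.norm(tr-tl),deg(tr-tl)+90, 'dot',A(340,430,.04))
    h1,h2=A(187,293,.036),A(287,233,.036);print('holder end outer corners',h1,h2,deg(h2-h1)+90)
    g=[B(*p,.012) for p in [(487,22),(775,67),(752,220),(467,178)]]
    print('gauge c',sum(g)/4,deg(g[1]-g[0]),deg(g[2]-g[3]),np.linalg.norm(g[1]-g[0]),np.linalg.norm(g[3]-g[0]))
    l=[B(*p,.022) for p in [(669,87),(657,168),(712,97),(700,169)]]
    print('line1',(l[0]+l[1])/2,'line2',(l[2]+l[3])/2)
    r=[C(*p,z) for p,z in [((508,283),.04),((765,362),.04),((717,490),.006),((462,410),.006)]]
    print('rack',r,deg(r[0]-r[1])-90,deg(r[3]-r[2])-90,np.linalg.norm(r[0]-r[1]),np.linalg.norm(r[0]-r[3]))
    for nme,f in (('form tail',t),):
        print(proj('side',t),proj('side',n))
E
python3 m.py; python3 -c "
import cv2
s=cv2.imread('pics/s0.png')[270:360,220:350]
cv2.imwrite('pics/s1.png',cv2.convertScaleAbs(cv2.resize(s,None,fx=6,fy=6,interpolation=cv2.INTER_CUBIC),alpha=1.3))"
```

```text
form tail [0.3881 0.2665 0.04  ] nose [0.502  0.3332 0.04  ] 30.361410884090272 0.13198612145818828 w 0.05630723430777724 30.497028308493682 dot [0.4001 0.2762 0.04  ]
holder end outer corners [0.4875 0.3706 0.036 ] [0.5239 0.3082 0.036 ] 30.18693182704552
gauge c [0.5957 0.0168 0.012 ] -99.99717344138762 -99.56875124832663 0.24257863213180256 0.13155524778804184
line1 [ 0.5884 -0.0173  0.022 ] line2 [ 0.5832 -0.0526  0.022 ]
rack [array([ 0.6036, -0.2262,  0.04  ]), array([ 0.5347, -0.4345,  0.04  ]), array([ 0.4326, -0.4036,  0.006 ]), array([ 0.5038, -0.1928,  0.006 ])] -18.31468972724329 -18.660770473465774 0.21941677735701529 0.11060788844903707
[330.1467 292.7904] [283.9677 307.4642]
```

```bash
cat >> h.py <<'E'
def go(P,yang,pre=None):
    s=env.get_state(); R=cv2.Rodrigues(np.array(s['tcp_rot']))[0]; y=np.degrees(np.arctan2(R[1,1],R[0,1]))
    sp=-((yang-y+180)%360-180)/10
    a=np.radians(yang); Y=np.array([np.cos(a),np.sin(a),0]); X=np.array([-Y[1],Y[0],0])
    d=(np.array(P)-s['eef_pos'])/.05
    print('t%.2f'%s['time_s'],'pos',np.round(s['eef_pos'],4),'y',round(y,1),'gap',round(s['finger_gap']*85.4,1),'tilt',np.round(R[:,2],3),'F',np.round(s['ft_force'],1),'| spin %.2f'%sp,'then xyz units',np.round([d@X,d@Y,-d[2]],2))
E
python3 -c "
from h import *
go([.415,.282,.15],120.4)"
```

```text
t0.10 pos [0.1836 0.649  0.2491] y 74.2 gap 85.4 tilt [-0.001 -0.002 -1.   ] F [0.  1.4 0.2] | spin -4.62 then xyz units [-0.28 -8.67  1.98]
```

{"op": "step_arm", "data": {
  "steps": [
    {"grip": 85,"translation": [0,0,0],"spin": -0.92},
    {"grip": 85,"translation": [0,0,0],"spin": -0.92},
    {"grip": 85,"translation": [0,0,0],"spin": -0.92},
    {"grip": 85,"translation": [0,0,0],"spin": -0.93},
    {"grip": 85,"translation": [0,0,0],"spin": -0.93},
    {"grip": 85,"translation": [-0.03,-0.7,0],"spin": 0},
    {"grip": 85,"translation": [-0.03,-0.8,0],"spin": 0},
    {"grip": 85,"translation": [-0.03,-0.8,0.1],"spin": 0}
  ]
}}

```text
time_s: 1.1
eef_pos: [0.2462, 0.5516, 0.245]
tcp_rot: [0.825, -3.031, 0.0]
ft_force: [0.2, 0.3, -0.0]
finger_gap: 0.997
gripper_force: 0.0
```

{"op": "step_arm", "data": {
  "steps": [
    {"grip": 85,"translation": [-0.03,-0.8,0.2],"spin": 0},
    {"grip": 85,"translation": [-0.03,-0.8,0.2],"spin": 0},
    {"grip": 85,"translation": [-0.03,-0.8,0.2],"spin": 0},
    {"grip": 85,"translation": [-0.03,-0.8,0.3],"spin": 0},
    {"grip": 85,"translation": [-0.03,-0.8,0.3],"spin": 0},
    {"grip": 85,"translation": [-0.03,-0.8,0.3],"spin": 0},
    {"grip": 85,"translation": [0,-0.8,0.3],"spin": 0},
    {"grip": 85,"translation": [0,-0.5,0],"spin": 0}
  ]
}}

```text
time_s: 2.1
eef_pos: [0.4074, 0.292, 0.1533]
tcp_rot: [0.82, -3.029, 0.001]
ft_force: [0.2, 0.9, 0.1]
finger_gap: 0.993
gripper_force: 0.0
```

```bash
python3 -c "
from h import *
go([.415,.282,.033],120.4)"
```

```text
t2.10 pos [0.4074 0.292  0.1533] y 120.3 gap 84.8 tilt [-0.004 -0.002 -1.   ] F [0.2 0.9 0.1] | spin -0.01 then xyz units [-0.03 -0.25  2.41]
```

{"op": "step_arm", "data": {
  "steps": [
    {"grip": 85,"translation": [0,-0.07,0],"spin": 0},
    {"grip": 85,"translation": [0,0,0.4],"spin": 0},
    {"grip": 85,"translation": [0,0,0.5],"spin": 0},
    {"grip": 85,"translation": [0,0,0.4],"spin": 0},
    {"grip": 85,"translation": [0,0,0],"spin": 0},
    {"grip": 85,"translation": [0,0,0],"spin": 0},
    {"grip": 85,"translation": [0,0,0],"spin": 0},
    {"grip": 85,"translation": [0,0,0],"spin": 0}
  ]
}}

```text
time_s: 3.1
eef_pos: [0.4102, 0.2914, 0.0912]
tcp_rot: [-0.823, 3.03, 0.0]
ft_force: [-0.2, 1.3, -0.6]
finger_gap: 0.999
gripper_force: 0.0
```

```bash
python3 -c "
from h import *
go([.415,.282,.033],120.4)
t=shot('top','t1.png')[230:310,200:310];s=shot('side','s2.png')[240:360,250:410]
o=np.zeros((480,800,3),np.uint8);a=cv2.resize(t,None,fx=3.6,fy=3.6,interpolation=2);b=cv2.resize(s,None,fx=2.5,fy=2.5,interpolation=2)
o[:a.shape[0],:a.shape[1]]=a;o[:b.shape[0],400:400+b.shape[1]]=b
cv2.imwrite('pics/c1.png',cv2.convertScaleAbs(o[:,:,::-1],alpha=1.6))
"
```

```text
t3.10 pos [0.4102 0.2914 0.0912] y 120.4 gap 85.3 tilt [ 0.002  0.001 -1.   ] F [-0.2  1.3 -0.6] | spin 0.00 then xyz units [ 0.01 -0.21  1.16]
```

View pics/c1.png

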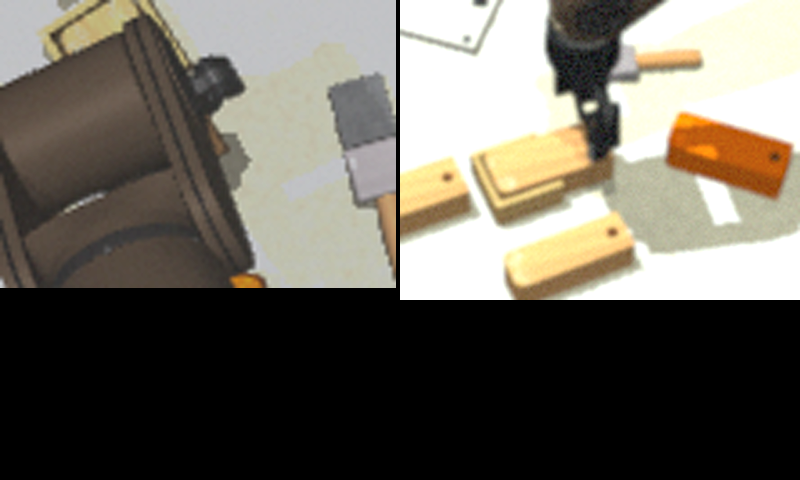

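The gripper is above the form's tail (side crop (600,130)), with the arm hiding it in the top view. Next I correct by 1 cm across and descend.

{"op": "step_arm", "data": {
  "steps": [
    {"grip": 85,"translation": [0,-0.21,0],"spin": 0},
    {"grip": 85,"translation": [0,0,0.3],"spin": 0},
    {"grip": 85,"translation": [0,0,0.3],"spin": 0},
    {"grip": 85,"translation": [0,0,0.3],"spin": 0},
    {"grip": 85,"translation": [0,0,0.24],"spin": 0},
    {"grip": 85,"translation": [0,0,0],"spin": 0},
    {"grip": 85,"translation": [0,0,0],"spin": 0},
    {"grip": 85,"translation": [0,0,0],"spin": 0}
  ]
}}

```text
time_s: 4.2
eef_pos: [0.4156, 0.2823, 0.034]
tcp_rot: [-0.823, 3.03, 0.0]
ft_force: [-0.4, -0.7, 0.0]
finger_gap: 0.996
gripper_force: 0.0
```

```bash
python3 -c "
from h import *
go([.415,.282,.033],120.4)"
```

```text
t4.20 pos [0.4156 0.2823 0.034 ] y 120.4 gap 85.1 tilt [ 0.001  0.001 -1.   ] F [-0.4 -0.7  0. ] | spin 0.00 then xyz units [0.01 0.   0.02]
```

Positioned; close and lift straight.

{"op": "step_arm", "data": {
  "steps": [
    {"grip": 40,"translation": [0,0,0],"spin": 0},
    {"grip": 40,"translation": [0,0,0],"spin": 0},
    {"grip": 40,"translation": [0,0,0],"spin": 0},
    {"grip": 40,"translation": [0,0,0],"spin": 0},
    {"grip": 40,"translation": [0,0,0],"spin": 0},
    {"grip": 40,"translation": [0,0,0],"spin": 0},
    {"grip": 40,"translation": [0,0,0],"spin": 0},
    {"grip": 40,"translation": [0,0,0],"spin": 0}
  ]
}}

```text
time_s: 5.2
eef_pos: [0.4158, 0.2824, 0.0343]
tcp_rot: [-0.824, 3.03, 0.0]
ft_force: [-0.0, 0.6, 5.6]
finger_gap: 0.643
gripper_force: 64.0
```

```bash
python3 -c "
from h import *
go([.415,.282,.12],120.4);print(env.get_state()['gripper_force'])"
```

```text
t5.20 pos [0.4158 0.2824 0.0343] y 120.4 gap 54.9 tilt [ 0.001  0.001 -1.   ] F [-0.   0.6  5.6] | spin 0.00 then xyz units [ 0.02  0.   -1.71]
64.01726245880127
```

{"op": "step_arm", "data": {
  "steps": [
    {"grip": 40,"translation": [0,0,-0.3],"spin": 0},
    {"grip": 40,"translation": [0,0,-0.5],"spin": 0},
    {"grip": 40,"translation": [0,0,-0.5],"spin": 0},
    {"grip": 40,"translation": [0,0,-0.5],"spin": 0},
    {"grip": 40,"translation": [0,0,-0.2],"spin": 0},
    {"grip": 40,"translation": [0,0,0],"spin": 0.7},
    {"grip": 40,"translation": [0,0,0],"spin": 0.9},
    {"grip": 40,"translation": [0,0,0],"spin": 0.9}
  ]
}}

```text
time_s: 6.2
eef_pos: [0.4142, 0.2815, 0.1324]
tcp_rot: [0.139, -3.136, 0.001]
ft_force: [0.0, -0.8, -2.5]
finger_gap: 0.645
gripper_force: 63.6
```

{"op": "step_arm", "data": {
  "steps": [
    {"grip": 40,"translation": [0,0,0],"spin": 0.9},
    {"grip": 40,"translation": [0,0,0],"spin": 0.9},
    {"grip": 40,"translation": [0,0,0],"spin": 0.9},
    {"grip": 40,"translation": [0,0,0],"spin": 0.9},
    {"grip": 40,"translation": [0,0,0],"spin": 0.9},
    {"grip": 40,"translation": [0,0,0],"spin": 0.9},
    {"grip": 40,"translation": [0,0,0],"spin": 0.9},
    {"grip": 40,"translation": [0,0,0],"spin": 0.9}
  ]
}}

```text
time_s: 7.2
eef_pos: [0.4142, 0.2816, 0.1323]
tcp_rot: [-1.731, -2.62, 0.003]
ft_force: [0.5, 0.3, -1.9]
finger_gap: 0.644
gripper_force: 63.6
```

{"op": "step_arm", "data": {
  "steps": [
    {"grip": 40,"translation": [0,0,0],"spin": 0.9},
    {"grip": 40,"translation": [0,0,0],"spin": 0.9},
    {"grip": 40,"translation": [0,0,0],"spin": 0.9},
    {"grip": 40,"translation": [0,0,0],"spin": 0.6},
    {"grip": 40,"translation": [0,0,0],"spin": 0},
    {"grip": 40,"translation": [0,0,0],"spin": 0},
    {"grip": 40,"translation": [0,0,0],"spin": 0},
    {"grip": 40,"translation": [0,0,0],"spin": 0}
  ]
}}

```text
time_s: 8.2
eef_pos: [0.415, 0.282, 0.1333]
tcp_rot: [-2.399, -2.028, 0.0]
ft_force: [0.0, -0.8, -2.6]
finger_gap: 0.645
gripper_force: 63.5
```

```bash
python3 -c "
from h import *
go([.6161,.1388,.12],-9.8)"
```

```text
t8.20 pos [0.415  0.282  0.1333] y -9.6 gap 55.1 tilt [-0. -0. -1.] F [ 0.  -0.8 -2.6] | spin 0.02 then xyz units [-2.14  4.45  0.27]
```

{"op": "step_arm", "data": {
  "steps": [
    {"grip": 40,"translation": [-0.2,0.45,0],"spin": 0.02},
    {"grip": 40,"translation": [-0.39,0.8,0],"spin": 0},
    {"grip": 40,"translation": [-0.39,0.8,0],"spin": 0},
    {"grip": 40,"translation": [-0.39,0.8,0],"spin": 0},
    {"grip": 40,"translation": [-0.39,0.8,0.1],"spin": 0},
    {"grip": 40,"translation": [-0.38,0.8,0.17],"spin": 0},
    {"grip": 40,"translation": [0,0,0],"spin": 0},
    {"grip": 40,"translation": [0,0,0],"spin": 0}
  ]
}}

```text
time_s: 9.2
eef_pos: [0.6155, 0.1389, 0.1193]
tcp_rot: [-2.402, -2.022, 0.002]
ft_force: [-0.6, -0.1, -2.4]
finger_gap: 0.64
gripper_force: 63.7
```

{"op": "step_arm", "data": {
  "steps": [
    {"grip": 40,"translation": [0,0,0],"spin": 0},
    {"grip": 40,"translation": [0,0,0],"spin": 0},
    {"grip": 40,"translation": [0,0,0],"spin": 0},
    {"grip": 40,"translation": [0,0,0],"spin": 0},
    {"grip": 40,"translation": [0,0,0],"spin": 0},
    {"grip": 40,"translation": [0,0,0],"spin": 0},
    {"grip": 40,"translation": [0,0,0],"spin": 0},
    {"grip": 40,"translation": [0,0,0],"spin": 0}
  ]
}}

```text
time_s: 10.2
eef_pos: [0.6161, 0.1387, 0.1198]
tcp_rot: [2.403, 2.023, -0.0]
ft_force: [-0.1, -0.4, -2.7]
finger_gap: 0.645
gripper_force: 63.7
```

```bash
python3 -c "
from h import *
go([.6161,.1388,.0475],-9.8)
t=shot('top','t2.png')[140:260,250:410]
cv2.imwrite('pics/c2.png',cv2.convertScaleAbs(cv2.resize(t,None,fx=5,fy=5,interpolation=2)[:,:,::-1],alpha=1.6))
"
```

```text
t10.20 pos [0.6161 0.1387 0.1198] y -9.8 gap 55.1 tilt [-0. -0. -1.] F [-0.1 -0.4 -2.7] | spin -0.00 then xyz units [ 0.   -0.    1.45]
```

View pics/c2.png

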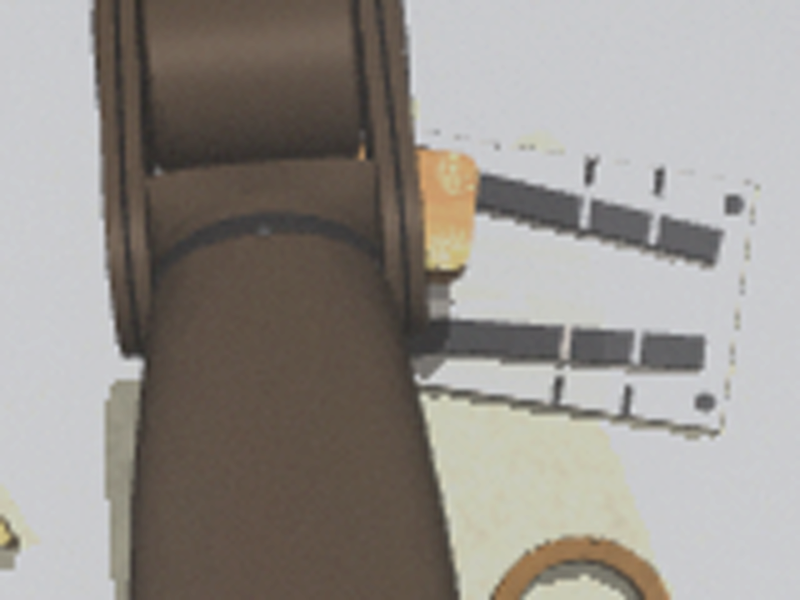

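The nose is held above the mouth with its front edge running crop (480,165) to (463,275). I'll check it against the slot axis.

```bash
python3 -c "
from h import *
p=ray('top',250+471/5-.4,140+220/5-.4,.126);d=np.array([-.1702,-.9854]);n=np.array([.9854,-.1702])
for c in ([.595,.0166],):
  e=p[:2]-c;print(p,'gauge x',e@d,'y',e@n)
"
```

```text
[0.60072564 0.04261905 0.126     ] gauge x -0.026613674413858635 y 0.0012136079086203903
```

{"op": "step_arm", "data": {
  "steps": [
    {"grip": 40,"translation": [0,0,0.3],"spin": 0},
    {"grip": 40,"translation": [0,0,0.4],"spin": 0},
    {"grip": 40,"translation": [0,0,0.4],"spin": 0},
    {"grip": 40,"translation": [0,0,0.26],"spin": 0},
    {"grip": 40,"translation": [0,0,0.1],"spin": 0},
    {"grip": 40,"translation": [0,0,0],"spin": 0},
    {"grip": 40,"translation": [0,0,0],"spin": 0},
    {"grip": 40,"translation": [0,0,0],"spin": 0}
  ]
}}

```text
time_s: 11.25
eef_pos: [0.6163, 0.1387, 0.0469]
tcp_rot: [2.403, 2.023, 0.001]
ft_force: [-0.2, 0.6, -1.3]
finger_gap: 0.644
gripper_force: 63.7
```

```bash
python3 -c "
from h import *
go([.6161,.1388,.0465],-9.8)"
```

```text
t11.25 pos [0.6163 0.1387 0.0469] y -9.8 gap 55.0 tilt [ 0.001  0.    -1.   ] F [-0.2  0.6 -1.3] | spin -0.00 then xyz units [ 0.   -0.    0.01]
```

{"op": "step_arm", "data": {
  "steps": [
    {"grip": 40,"translation": [-0.1,0,0],"spin": 0},
    {"grip": 40,"translation": [-0.15,0,0],"spin": 0},
    {"grip": 40,"translation": [-0.15,0,0],"spin": 0},
    {"grip": 40,"translation": [-0.1,0,0],"spin": 0},
    {"grip": 40,"translation": [-0.1,0,0],"spin": 0},
    {"grip": 40,"translation": [0,0,0],"spin": 0},
    {"grip": 40,"translation": [0,0,0],"spin": 0},
    {"grip": 40,"translation": [0,0,0],"spin": 0}
  ]
}}

```text
time_s: 12.25
eef_pos: [0.6095, 0.1093, 0.0465]
tcp_rot: [-2.402, -2.019, 0.004]
ft_force: [-5.0, 2.5, 1.9]
finger_gap: 0.643
gripper_force: 63.2
```

{"op": "step_arm", "data": {
  "steps": [
    {"grip": 40,"translation": [-0.03,0,0],"spin": 0},
    {"grip": 40,"translation": [-0.03,0,0],"spin": 0},
    {"grip": 40,"translation": [-0.03,0,0],"spin": 0},
    {"grip": 40,"translation": [-0.03,0,0],"spin": 0},
    {"grip": 40,"translation": [0,0,0],"spin": 0},
    {"grip": 40,"translation": [0,0,0],"spin": 0},
    {"grip": 40,"translation": [0,0,0],"spin": 0},
    {"grip": 40,"translation": [0,0,0],"spin": 0}
  ]
}}

```text
time_s: 13.25
eef_pos: [0.6083, 0.1045, 0.0466]
tcp_rot: [-2.401, -2.018, 0.002]
ft_force: [-4.9, 6.2, 0.2]
finger_gap: 0.646
gripper_force: 63.4
```

```bash
python3 -c "
from h import *
go([.6083,.0935,.0465],-9.8)
p=env.get_state()['eef_pos'];e=p[:2]-[.595,.0166];print('nose gauge x',e@[-.1702,-.9854]+.0985,'y',e@[.9854,-.1702])"
```

```text
t13.25 pos [0.6083 0.1045 0.0466] y -9.9 gap 55.2 tilt [-0.004  0.003 -1.   ] F [-4.9  6.2  0.2] | spin -0.01 then xyz units [-0.22  0.04  0.  ]
nose gauge x 0.009662317287008407 y -0.0018736165591633571
```

Contact is on the far rail first (lateral −5 N); I'll ease sideways while pushing.

{"op": "step_arm", "data": {
  "steps": [
    {"grip": 40,"translation": [0,-0.02,0],"spin": 0},
    {"grip": 40,"translation": [-0.03,-0.01,0],"spin": 0},
    {"grip": 40,"translation": [-0.03,0,0],"spin": 0},
    {"grip": 40,"translation": [-0.03,0,0],"spin": 0},
    {"grip": 40,"translation": [-0.03,0,0],"spin": 0},
    {"grip": 40,"translation": [0,0,0],"spin": 0},
    {"grip": 40,"translation": [0,0,0],"spin": 0},
    {"grip": 40,"translation": [0,0,0],"spin": 0}
  ]
}}

```text
time_s: 14.25
eef_pos: [0.6064, 0.098, 0.0465]
tcp_rot: [-2.402, -2.02, 0.002]
ft_force: [-4.9, 5.3, 0.7]
finger_gap: 0.641
gripper_force: 63.3
```

```bash
cat > n.py <<'E'
from h import *
go([.6083,.0935,.0465],-9.8)
p=env.get_state()['eef_pos'];e=p[:2]-[.595,.0166];print('nose gauge x',e@[-.1702,-.9854]+.0985,'y',e@[.9854,-.1702])
E
python3 n.py
```

```text
t14.25 pos [0.6064 0.098  0.0465] y -9.9 gap 54.7 tilt [-0.003  0.001 -1.   ] F [-4.9  5.3  0.7] | spin -0.01 then xyz units [-0.08  0.05  0.  ]
nose gauge x 0.0163630373874796 y -0.0026105907149653012
```

{"op": "step_arm", "data": {
  "steps": [
    {"grip": 40,"translation": [0,-0.02,0],"spin": 0},
    {"grip": 40,"translation": [-0.03,-0.02,0],"spin": 0},
    {"grip": 40,"translation": [-0.03,0,0],"spin": 0},
    {"grip": 40,"translation": [-0.03,0,0],"spin": 0},
    {"grip": 40,"translation": [-0.03,0,0],"spin": 0},
    {"grip": 40,"translation": [0,0,0],"spin": 0},
    {"grip": 40,"translation": [0,0,0],"spin": 0},
    {"grip": 40,"translation": [0,0,0],"spin": 0}
  ]
}}

```text
time_s: 15.25
eef_pos: [0.6058, 0.0958, 0.0482]
tcp_rot: [-2.404, -2.018, -0.013]
ft_force: [0.6, 15.1, 0.4]
finger_gap: 0.641
gripper_force: 63.6
```

```bash
python3 n.py
```

```text
t15.25 pos [0.6058 0.0958 0.0482] y -10.0 gap 54.8 tilt [ 0.004  0.008 -1.   ] F [ 0.6 15.1  0.4] | spin -0.02 then xyz units [-0.04  0.06  0.03]
nose gauge x 0.018636318610605135 y -0.0028056411264442754
```

Wedged at 15 N, with the side force balanced. Release, rise and look.

{"op": "step_arm", "data": {
  "steps": [
    {"grip": 85,"translation": [0,0,0],"spin": 0},
    {"grip": 85,"translation": [0,0,0],"spin": 0},
    {"grip": 85,"translation": [0,0,0],"spin": 0},
    {"grip": 85,"translation": [0,0,0],"spin": 0},
    {"grip": 85,"translation": [0,0,-0.4],"spin": 0},
    {"grip": 85,"translation": [0,0,-0.8],"spin": 0},
    {"grip": 85,"translation": [0,0,-0.8],"spin": 0},
    {"grip": 85,"translation": [0.6,0,-0.4],"spin": 0}
  ]
}}

```text
time_s: 16.25
eef_pos: [0.6114, 0.1205, 0.1718]
tcp_rot: [2.402, 2.018, 0.007]
ft_force: [-0.0, -0.7, -0.2]
finger_gap: 0.995
gripper_force: 0.0
```

{"op": "step_arm", "data": {
  "steps": [
    {"grip": 85,"translation": [0.8,0,0],"spin": 0},
    {"grip": 85,"translation": [0.8,0,0],"spin": 0},
    {"grip": 85,"translation": [0.8,0,0],"spin": 0},
    {"grip": 85,"translation": [0.2,0,0],"spin": 0},
    {"grip": 85,"translation": [0,0,0],"spin": 0},
    {"grip": 85,"translation": [0,0,0],"spin": 0},
    {"grip": 85,"translation": [0,0,0],"spin": 0},
    {"grip": 85,"translation": [0,0,0],"spin": 0}
  ]
}}

```text
time_s: 17.25
eef_pos: [0.6318, 0.2488, 0.1668]
tcp_rot: [2.404, 2.022, -0.0]
ft_force: [-0.3, -0.2, 1.1]
finger_gap: 0.996
gripper_force: 0.0
```

```bash
python3 -c "
from h import *
t=shot('top','t3.png')[140:260,270:410];s=shot('side','s3.png')[160:290,220:340]
o=np.zeros((600,800,3),np.uint8);a=cv2.resize(t,None,fx=3.5,fy=3.5,interpolation=2);b=cv2.resize(s,None,fx=2.5,fy=2.5,interpolation=2)
o[:a.shape[0],:a.shape[1]]=a;o[:b.shape[0],495:495+b.shape[1]]=b
cv2.imwrite('pics/c3.png',cv2.convertScaleAbs(o[:430,:,::-1],alpha=1.5))
"
```

```text
(no output)
```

View pics/c3.png

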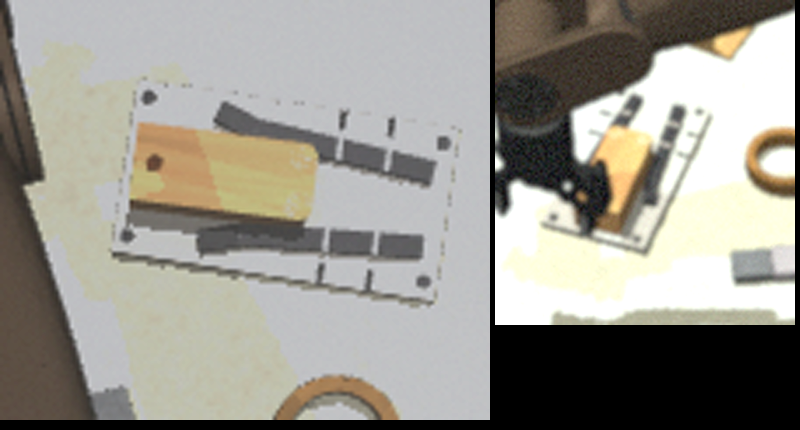

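The form sits by itself in the slot, nose edge at crop (318,150)–(308,218), short of the first white line ((338,150)–(324,240)).

```bash
python3 -c "
from h import *
A=lambda x,y,z:ray('top',270+x/3.5-.35,140+y/3.5-.35,z)
n=A(314,184,.052);t=A(132,163.5,.052);v=n-t
print('nose',n,'tail',t,np.degrees(np.arctan2(v[1],v[0])),np.linalg.norm(v))
l=(A(337,150,.022)+A(324,240,.022))/2;print('line1',l,'nose before line1 by',(l-n)[:2]@[-.1702,-.9854])
c=(n+t)/2;u=v/np.linalg.norm(v);g=c+.04*u;print('grasp',g)
go([g[0],g[1],.12],np.degrees(np.arctan2(v[1],v[0]))+90)"
```

```text
nose [ 5.9256625e-01 -3.9061373e-04  5.2000000e-02] tail [0.60969018 0.12878763 0.052     ] -97.55113219329154 0.13030827618604562
line1 [ 0.58955406 -0.01505972  0.022     ] nose before line1 by 0.014967615565827569
grasp [0.59587178 0.02454539 0.052     ]
t17.35 pos [0.6318 0.2492 0.1668] y -9.8 gap 85.4 tilt [-0. -0. -1.] F [-0.  -0.3  0.1] | spin -0.23 then xyz units [-4.55 -0.12  0.94]
```

Nose ends 15 mm before the first line (and width ≈55 mm agrees): left bay. Regrasp at the nose half.

{"op": "step_arm", "data": {
  "steps": [
    {"grip": 85,"translation": [-0.3,0,0],"spin": -0.13},
    {"grip": 85,"translation": [-0.8,-0.02,0],"spin": 0},
    {"grip": 85,"translation": [-0.8,-0.02,0],"spin": 0},
    {"grip": 85,"translation": [-0.8,-0.02,0],"spin": 0},
    {"grip": 85,"translation": [-0.8,-0.02,0.2],"spin": 0},
    {"grip": 85,"translation": [-0.8,-0.02,0.3],"spin": 0},
    {"grip": 85,"translation": [-0.25,0,0.4],"spin": 0},
    {"grip": 85,"translation": [0,0,0],"spin": 0}
  ]
}}

```text
time_s: 18.35
eef_pos: [0.5913, 0.0253, 0.1195]
tcp_rot: [-2.379, -2.046, 0.004]
ft_force: [0.5, 0.7, -0.3]
finger_gap: 0.998
gripper_force: 0.0
```

{"op": "step_arm", "data": {
  "steps": [
    {"grip": 85,"translation": [0,0,0],"spin": 0},
    {"grip": 85,"translation": [0,0,0],"spin": 0},
    {"grip": 85,"translation": [0,0,0],"spin": 0},
    {"grip": 85,"translation": [0,0,0],"spin": 0},
    {"grip": 85,"translation": [0,0,0],"spin": 0},
    {"grip": 85,"translation": [0,0,0],"spin": 0},
    {"grip": 85,"translation": [0,0,0],"spin": 0},
    {"grip": 85,"translation": [0,0,0],"spin": 0}
  ]
}}

```text
time_s: 19.35
eef_pos: [0.5928, 0.0254, 0.1218]
tcp_rot: [-2.38, -2.051, 0.0]
ft_force: [-0.2, -0.7, -0.5]
finger_gap: 0.997
gripper_force: 0.0
```

```bash
python3 -c "
from h import *
go([.5959,.0245,.0465],-8.5)"
```

```text
t19.35 pos [0.5928 0.0254 0.1218] y -8.5 gap 85.1 tilt [-0. -0. -1.] F [-0.2 -0.7 -0.5] | spin -0.00 then xyz units [-0.01  0.06  1.51]
```

{"op": "step_arm", "data": {
  "steps": [
    {"grip": 85,"translation": [-0.01,0.06,0.2],"spin": 0},
    {"grip": 85,"translation": [0,0,0.4],"spin": 0},
    {"grip": 85,"translation": [0,0,0.4],"spin": 0},
    {"grip": 85,"translation": [0,0,0.35],"spin": 0},
    {"grip": 85,"translation": [0,0,0.16],"spin": 0},
    {"grip": 85,"translation": [0,0,0],"spin": 0},
    {"grip": 85,"translation": [0,0,0],"spin": 0},
    {"grip": 85,"translation": [0,0,0],"spin": 0}
  ]
}}

```text
time_s: 20.35
eef_pos: [0.5964, 0.0245, 0.0473]
tcp_rot: [2.379, 2.05, 0.002]
ft_force: [-0.2, 0.2, -0.2]
finger_gap: 0.996
gripper_force: 0.0
```

{"op": "step_arm", "data": {
  "steps": [
    {"grip": 40,"translation": [0,0,0],"spin": 0},
    {"grip": 40,"translation": [0,0,0],"spin": 0},
    {"grip": 40,"translation": [0,0,0],"spin": 0},
    {"grip": 40,"translation": [0,0,0],"spin": 0},
    {"grip": 40,"translation": [0,0,0],"spin": 0},
    {"grip": 40,"translation": [0,0,0],"spin": 0},
    {"grip": 40,"translation": [0,0,0],"spin": 0},
    {"grip": 40,"translation": [0,0,0],"spin": 0}
  ]
}}

```text
time_s: 21.35
eef_pos: [0.5961, 0.0246, 0.0472]
tcp_rot: [2.38, 2.05, 0.001]
ft_force: [-2.3, -0.4, 5.7]
finger_gap: 0.642
gripper_force: 69.1
```

```bash
python3 -c "
from h import *
go([.5959,.0245,.15],-8.5);print(env.get_state()['gripper_force'])"
```

```text
t21.35 pos [0.5961 0.0246 0.0472] y -8.5 gap 54.8 tilt [ 0.001  0.    -1.   ] F [-2.3 -0.4  5.7] | spin -0.00 then xyz units [-0.   -0.   -2.06]
69.08825397491455
```

{"op": "step_arm", "data": {
  "steps": [
    {"grip": 40,"translation": [0.06,0,-0.1],"spin": 0},
    {"grip": 40,"translation": [0,0,-0.4],"spin": 0},
    {"grip": 40,"translation": [0,0,-0.6],"spin": 0},
    {"grip": 40,"translation": [0,0,-0.6],"spin": 0},
    {"grip": 40,"translation": [0,0,-0.4],"spin": 0},
    {"grip": 40,"translation": [0,0,0],"spin": 0.6},
    {"grip": 40,"translation": [0,0,0],"spin": 0.9},
    {"grip": 40,"translation": [0,0,0],"spin": 0.9}
  ]
}}

```text
time_s: 22.35
eef_pos: [0.5953, 0.0278, 0.151]
tcp_rot: [-2.757, -1.503, 0.003]
ft_force: [-0.6, -0.4, -2.7]
finger_gap: 0.64
gripper_force: 68.8
```

{"op": "step_arm", "data": {
  "steps": [
    {"grip": 40,"translation": [0,0,0],"spin": 0.9},
    {"grip": 40,"translation": [0,0,0],"spin": 0.9},
    {"grip": 40,"translation": [0,0,0],"spin": 0.9},
    {"grip": 40,"translation": [0,0,0],"spin": 0.9},
    {"grip": 40,"translation": [0,0,0],"spin": 0.9},
    {"grip": 40,"translation": [0,0,0],"spin": 0.9},
    {"grip": 40,"translation": [0,0,0],"spin": 0.9},
    {"grip": 40,"translation": [0,0,0],"spin": 0.9}
  ]
}}

```text
time_s: 23.35
eef_pos: [0.5953, 0.0279, 0.1509]
tcp_rot: [-3.115, 0.405, 0.004]
ft_force: [-0.4, -0.0, -2.0]
finger_gap: 0.639
gripper_force: 68.8
```

```bash
python3 -c "
from h import *
go([.4830,-.2265,.13],-108.4)"
```

```text
t23.35 pos [0.5953 0.0279 0.1509] y -104.8 gap 54.6 tilt [-0.003  0.001 -1.   ] F [-0.4 -0.  -2. ] | spin 0.36 then xyz units [-0.52  5.54  0.42]
```

{"op": "step_arm", "data": {
  "steps": [
    {"grip": 40,"translation": [0,0,0],"spin": 0.37},
    {"grip": 40,"translation": [-0.05,0.5,0],"spin": 0},
    {"grip": 40,"translation": [-0.07,0.8,0],"spin": 0},
    {"grip": 40,"translation": [-0.07,0.8,0],"spin": 0},
    {"grip": 40,"translation": [-0.08,0.8,0],"spin": 0},
    {"grip": 40,"translation": [-0.08,0.8,0.1],"spin": 0},
    {"grip": 40,"translation": [-0.08,0.8,0.1],"spin": 0},
    {"grip": 40,"translation": [-0.08,0.8,0.1],"spin": 0}
  ]
}}

```text
time_s: 24.35
eef_pos: [0.488, -0.2167, 0.136]
tcp_rot: [-3.101, 0.497, 0.002]
ft_force: [0.2, -1.5, -3.0]
finger_gap: 0.638
gripper_force: 68.8
```

{"op": "step_arm", "data": {
  "steps": [
    {"grip": 40,"translation": [0,0.24,0.1],"spin": 0},
    {"grip": 40,"translation": [0,0,0],"spin": 0},
    {"grip": 40,"translation": [0,0,0],"spin": 0},
    {"grip": 40,"translation": [0,0,0],"spin": 0},
    {"grip": 40,"translation": [0,0,0],"spin": 0},
    {"grip": 40,"translation": [0,0,0],"spin": 0},
    {"grip": 40,"translation": [0,0,0],"spin": 0},
    {"grip": 40,"translation": [0,0,0],"spin": 0}
  ]
}}

```text
time_s: 25.35
eef_pos: [0.4854, -0.2276, 0.1313]
tcp_rot: [-3.102, 0.497, 0.0]
ft_force: [0.2, 0.4, -2.4]
finger_gap: 0.643
gripper_force: 68.8
```

```bash
python3 -c "
from h import *
go([.4830,-.2265,.0415],-108.4)
t=shot('top','t4.png')[170:270,410:550];s=shot('side','s4.png')[110:210,260:360]
o=np.zeros((400,800,3),np.uint8);a=cv2.resize(t,None,fx=3.5,fy=3.5,interpolation=2);b=cv2.resize(s,None,fx=3,fy=3,interpolation=2)
o[:a.shape[0],:a.shape[1]]=a;o[:b.shape[0],495:495+b.shape[1]]=b
cv2.imwrite('pics/c4.png',cv2.convertScaleAbs(o[:,:,::-1],alpha=1.5))
"
```

```text
t25.35 pos [ 0.4854 -0.2276  0.1313] y -108.2 gap 54.9 tilt [-0.  0. -1.] F [ 0.2  0.4 -2.4] | spin 0.02 then xyz units [-0.05 -0.01  1.8 ]
```

View pics/c4.png

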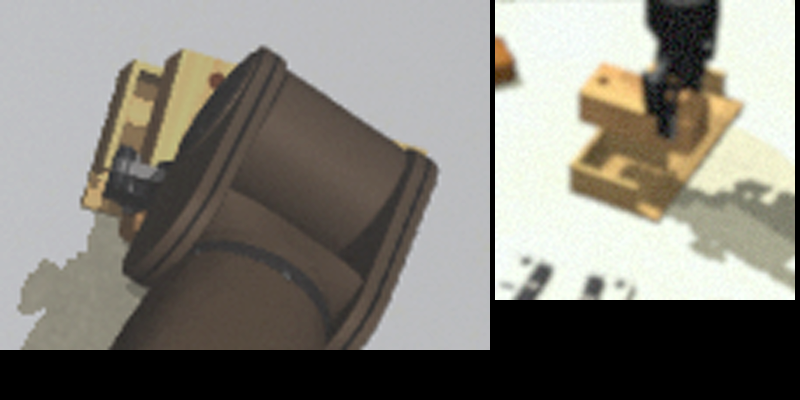

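The tail's left top corner is at crop (182,50) and the dot at (217,80), over the left bay. I'll check both in the rack frame.

```bash
python3 -c "
from h import *
A=lambda x,y,z:ray('top',410+x/3.5-.35,170+y/3.5-.35,z)
o=np.array([.5296,-.3178]);ex=np.array([.9489,-.3157]);ey=np.array([.3157,.9489])
for n,p in (('tailL',A(182,50,.136)),('dot',A(217,80,.136)),('tcp',env.get_state()['eef_pos']),('rack back-left outer top',A(130,61,.04)),('left wall front top',A(95,182,.04))):
  print(n,np.round([(p[:2]-o)@ex,(p[:2]-o)@ey],4))
from scipy.spatial.transform import Rotation
"
```

```text
tailL [0.0332 0.1009]
dot [0.0208 0.0728]
tcp [-0.0704  0.0715]
rack back-left outer top [0.0404 0.1131]
left wall front top [-0.0515  0.1128]
```

{"op": "step_arm", "data": {
  "steps": [
    {"grip": 40,"translation": [-0.06,0.0,0.2],"spin": 0.02},
    {"grip": 40,"translation": [0,0,0.3],"spin": 0},
    {"grip": 40,"translation": [0,0,0.3],"spin": 0},
    {"grip": 40,"translation": [0,0,0.3],"spin": 0},
    {"grip": 40,"translation": [0,0,0.3],"spin": 0},
    {"grip": 40,"translation": [0,0,0.2],"spin": 0},
    {"grip": 40,"translation": [0,0,0.1],"spin": 0},
    {"grip": 40,"translation": [0,0,0],"spin": 0}
  ]
}}

```text
time_s: 26.45
eef_pos: [0.4825, -0.2267, 0.0461]
tcp_rot: [-3.101, 0.502, 0.0]
ft_force: [0.6, -1.1, -2.0]
finger_gap: 0.636
gripper_force: 68.8
```

```bash
python3 -c "
from h import *
go([.4830,-.2265,.0415],-108.4)"
```

```text
t26.45 pos [ 0.4825 -0.2267  0.0461] y -108.4 gap 54.4 tilt [-0.  0. -1.] F [ 0.6 -1.1 -2. ] | spin 0.00 then xyz units [ 0.01 -0.01  0.09]
```

{"op": "step_arm", "data": {
  "steps": [
    {"grip": 40,"translation": [0,0,0.05],"spin": 0},
    {"grip": 40,"translation": [0,0,0.04],"spin": 0},
    {"grip": 40,"translation": [0,0,0],"spin": 0},
    {"grip": 40,"translation": [0.03,0,0],"spin": 0},
    {"grip": 40,"translation": [0.03,0,0],"spin": 0},
    {"grip": 40,"translation": [0.02,0,0],"spin": 0},
    {"grip": 40,"translation": [0,0,0],"spin": 0},
    {"grip": 40,"translation": [0,0,0],"spin": 0}
  ]
}}

```text
time_s: 27.45
eef_pos: [0.4863, -0.228, 0.0418]
tcp_rot: [-3.101, 0.502, 0.0]
ft_force: [-0.7, -0.8, -2.5]
finger_gap: 0.64
gripper_force: 68.8
```

```bash
python3 -c "
from h import *
go([.4830,-.2265,.0415],-108.4)"
```

```text
t27.45 pos [ 0.4863 -0.228   0.0418] y -108.4 gap 54.6 tilt [-0.  0. -1.] F [-0.7 -0.8 -2.5] | spin -0.00 then xyz units [-0.07 -0.01  0.01]
```

{"op": "step_arm", "data": {
  "steps": [
    {"grip": 40,"translation": [0.03,0,0.02],"spin": 0},
    {"grip": 40,"translation": [0,0,0.02],"spin": 0},
    {"grip": 40,"translation": [0,0,0],"spin": 0},
    {"grip": 40,"translation": [0,0,0],"spin": 0},
    {"grip": 85,"translation": [0,0,0],"spin": 0},
    {"grip": 85,"translation": [0,0,0],"spin": 0},
    {"grip": 85,"translation": [0,0,0],"spin": 0},
    {"grip": 85,"translation": [0,0,0],"spin": 0}
  ]
}}

```text
time_s: 28.45
eef_pos: [0.4879, -0.2285, 0.0398]
tcp_rot: [3.101, -0.502, 0.0]
ft_force: [0.5, 0.7, 0.8]
finger_gap: 0.996
gripper_force: 0.0
```

{"op": "step_arm", "data": {
  "steps": [
    {"grip": 85,"translation": [0,0,-0.3],"spin": 0},
    {"grip": 85,"translation": [0,0,-0.6],"spin": 0},
    {"grip": 85,"translation": [0,0,-0.8],"spin": 0},
    {"grip": 85,"translation": [0,0,-0.8],"spin": 0},
    {"grip": 85,"translation": [0,-0.6,0],"spin": 0},
    {"grip": 85,"translation": [0,-0.8,0],"spin": 0},
    {"grip": 85,"translation": [0,-0.8,0],"spin": 0},
    {"grip": 85,"translation": [0,-0.8,0],"spin": 0}
  ]
}}

```text
time_s: 29.45
eef_pos: [0.5357, -0.085, 0.1662]
tcp_rot: [3.101, -0.503, 0.003]
ft_force: [0.6, 0.3, 0.2]
finger_gap: 0.995
gripper_force: 0.0
```

{"op": "step_arm", "data": {
  "steps": [
    {"grip": 85,"translation": [0,-0.8,0],"spin": 0},
    {"grip": 85,"translation": [0,-0.6,0],"spin": 0},
    {"grip": 85,"translation": [0,0,0],"spin": 0},
    {"grip": 85,"translation": [0,0,0],"spin": 0},
    {"grip": 85,"translation": [0,0,0],"spin": 0},
    {"grip": 85,"translation": [0,0,0],"spin": 0},
    {"grip": 85,"translation": [0,0,0],"spin": 0},
    {"grip": 85,"translation": [0,0,0],"spin": 0}
  ]
}}

```text
time_s: 30.45
eef_pos: [0.5571, -0.02, 0.1648]
tcp_rot: [3.101, -0.503, -0.0]
ft_force: [0.2, -0.2, -0.2]
finger_gap: 1.0
gripper_force: 0.0
```

```bash
python3 -c "
from h import *
t=shot('top','t5.png')
cv2.imwrite('pics/c5.png',cv2.convertScaleAbs(cv2.resize(t[140:330,280:560],None,fx=2.8,fy=2.8,interpolation=2)[:,:,::-1],alpha=1.5))
"
```

```text
(no output)
```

View pics/c5.png

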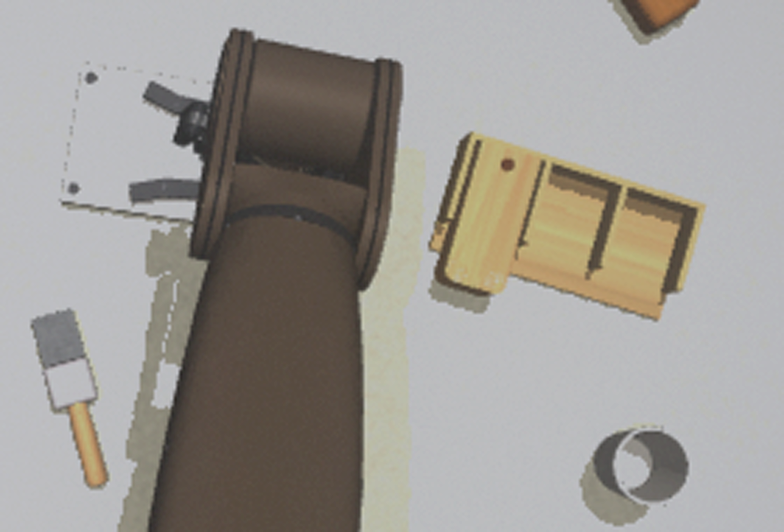

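The form lies flat in the left bay: its tail dot is at crop (507,164), right at the back wall, and its nose (470,285) sticks out. The brush and cup are undisturbed.

```bash
python3 -c "
from station import env
print(env.hand_in())"
```

```text
the job is handed in; nothing more can be done
None
```

The form wedged with its nose about 15 mm before the first line, so I laid it tail-first against the back wall of the left bay, nose out, and handed the job in at about 30.5 s of the 54 s allowed.

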